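Lock the sieve shaker's clamp bar with its R-clip

ROBOT

A 6-joint arm with a two-finger parallel gripper is mounted at the origin on a cart in front of the work surface, level with it; the furniture and walls round the work are solid. World frame = base frame: x ahead of the robot, y to its left, z up, the work surface at z = 0. Lengths are in m, angles in degrees, forces in N, time in s.
With the tool pointing down it reaches from about 0.375 to 0.9 m from the base axis. Payload 3.1 kg.
Tool frame: the origin (TCP) lies between the finger pads; the fingertips stand 11 mm ahead of it and the grasp point (between the pads) lies 8 mm behind it; z points along the fingers, y is the line along which they close (so a half turn about z gives the same grasp; the last joint's range is limited). The gripper opens to 85 mm and grips with 20 to 120 N. Pads are 22 mm wide; open, the fingers measure 114 mm over their backs; the gripper's body (76 mm by 85 mm) begins 54 mm behind the grasp point. The pads swing forward as they close: fully open they stand 13 mm farther back than shut.
Start: joints at [59.101, 30.224, 82.088, -0, 67.689, -10.227], TCP at [0.221, 0.585, 0.242] pointing down, gripper open.
Joint ranges: [-176.69, 176.69], [-43.24, 126.21], [12.49, 139.97], [-82, 262], [0, 151.66], [-163.58, 163.58]. Speed limits (degrees/s): [159.86, 159.86, 180, 180, 180, 180].

INTERFACE

Orientations are given as [roll, pitch, yaw] about the fixed x, y, z axes, in that order (R = Rz(yaw) Ry(pitch) Rx(roll)).
In Python, from plant import manip gives the robot as it stands.
- The arm moves only by the shell command python3 -m jog 'ROWS' [FORCE]. ROWS is JSON, a list of rows, each a list of 7 numbers: the shift along the tool's x, y, z in units of 40 mm (1.0 is 40 mm), then the turn, a rotation vector about the tool's x, y, z in degrees, then the opening, from -1 (shut) to 1 (fully open). In form: [[x, y, z, rx, ry, rz, fingers], ...]. A call has 1 to 8 rows; each row shifts and turns the commanded pose from where the row before left it, along the tool's axes as they then stand; what a row does not reach is not made up. A row lasts 1/12 s, in which the tool goes at most 41.7 mm and 7.16 degrees, less where a joint would pass 70% of its speed; a pose out of reach is approached as far as the arm can. A call is refused whole if a number of a shift passes 1 or a number of a turn 7.16, either way. A call with a gripper value outside its range is refused whole. The fingers move at their own pace and stop on an object; FORCE is the grip in N (left out, the last holds). Time passes only in rows, so rows that do not move let the fingers close. It gives the time, the measured TCP pose, the force, the opening and the grip force at its end, in the units of the state.
- manip.get_obs(): the state, without advancing time (a new reading comes with each control period).
- manip.get_image(name): name is "side" or "top" or "wrist"; returns (picture, depth): 400x640x3 uint8, red, green, blue; 400x640 float32, m along the optical axis (not along the pixel's ray), 0 where there is no reading.
- manip.camera_model(name): a dict with "camera_matrix" (3x3 intrinsics, pixels), "T" (4x4, takes a point from camera to world coordinates); the wrist camera has in their place "mount" (4x4, takes a point from camera to tool coordinates, whose origin is the TCP and whose axes are the flange's). Camera axes: x right, y up, looking along -z (the intrinsics and any distortion apply to the point x, -y, -z); pixel columns grow to the right and rows downward; lengths in m; the calibration is good to about 2 mm. A picture is of the moment at which its call begins: read the wrist's pose just before it. camera_model takes no time and is no camera call.
- manip.job_done(): hands the job in; it is judged then, once.
The state is a dict: "clock": time; "qpos": joint angles; "joint_vel": joint speeds; "tau": joint torques, N m; "ee_pos": TCP position; "eef_rot": TCP orientation; "ft_force": force on the tool from outside, world axes, zero at the start; "torque": the same for the moment, N m; "grip_width": finger opening in m; "finger_force": force on a finger pad.
Only numpy, scipy, OpenCV 4.12 (cv2) and the standard library are available. Lean on these libraries where they do the work, as an engineer would, in place of code of your own. Each camera call takes 0.05 s, during which the arm holds its last target. There are 200 camera calls.

TASK

Get the small sieve shaker ready to run: lower its raised clamp bar all the way down onto the sieve stack so that the forked end drops round the clamp post. Then lock the bar with the R-clip: push the clip's straight leg through the cross-hole of the post, above the bar, until the bent leg has ridden over the post and closed round it, and let go. The post swivels, so feel for the hole and never force the clip; leave the mortar, the timer and the crucible where they are.

Things in the scene. Friction and masses are not known exactly. Their poses are not given: they have to be found in the camera images.
- shaker: Sieve shaker, fixed: white housing 160 x 240 x 55 mm carrying a round 105 mm sieve stack (lid 147 mm high). Origin: centre of the underside; x from the front panel (dial, switch) to the back, y to its left, z up. The clamp post stands 85 mm right of the stack (y = -85 mm), the bar's hinge post 85 mm left. Clamp post: round, 20 mm thick, steel, swivels in its socket (friction 0.04 N m).
- post_hole (a point): On the clamp post's axis at the height of its cross-hole, 170 mm above the worktop; axes as the shaker's, not turning with it. Post top 17 mm higher. Hole: level, right through the middle, 7 mm wide and high. The post is left swivelled -0.45 to +1.2 rad about z, unmeasured (0: hole along shaker x; positive: near mouth turned to the front right). A blocked tip stops 10 mm before the axis.
- clamp_bar (a joint): Clamp bar about its level hinge (rad): 0 fully down on the lid, positive raised; stays where left (friction 0.38 N m). Steel, 26 mm wide, 8 mm thick, from the left hinge over the stack to a fork 42 mm wide whose open slot (24 mm) drops round the clamp post. Lowered, its top is 163 mm above the worktop, 7 mm below the middle of the hole.
- bar_hinge (a point): Middle of the bar's hinge, at shaker (0, 85, 159) mm. The hinge axis is the shaker's x axis; the lowered bar points along the shaker's -y.
- bar_knob (a point): Centre of the black 30 mm ball knob on the clamp bar, above the middle of the stack when lowered: 85 mm along the bar from the hinge and 38 mm above the hinge line (measured square to the bar). It moves with the bar.
- r_clip: R-clip of 5 mm steel wire, 112 mm long, 50 g, flat on the worktop; z up. Origin: underside, on the straight leg's line. Straight leg along +x, axis 2.5 mm up, chamfered tip at x = 83 mm. Oblong double coil, 39 x 25 x 10 mm, middle at x -7, y 10 mm: grip it there across y by its 14 mm flat flanks. The bent leg (+y side) goes in to a neck, bows out round the post's place, flares to x 73, y 19 mm.
- clip_tip (a point): End of the clip's straight leg (x = 83 mm on the clip).
- clip_seat (a point): Point on the axis of the clip's straight leg, 48 mm from the clip's origin, in the middle of the bow of the bent leg: it lies on the post's axis when the clip is home.
- clip_leg (a joint): Spring of the bent leg (rad): 0 relaxed, positive bent away from the straight leg, stiffness 5 N m/rad. Rises to about 0.1 while the bent leg rides over the post (roughly 5 to 12 N of push) and falls below 0.03 when it has closed round it.
- mortar: Small porcelain mortar, 66 mm wide, 44 mm high, loose on the worktop left of the shaker; to be left alone. Origin: centre of its underside.
- timer: Bench timer, 62 x 62 x 18 mm, loose on the worktop left of the shaker; to be left alone. Origin: centre of its underside.
- crucible: Porcelain crucible, 46 mm wide, 36 mm high, loose on the worktop right of the shaker; to be left alone. Origin: centre of its underside.
There are look-alikes about, which are no part of the job. Several things have the shape of the r_clip; the one meant has the colours described above.

How it is judged:
By the outcome, as a careful person would: the job done as asked, in the order asked, and still so for the second after the job is handed in, with the robot touching nothing.
It also fails if it takes over 72 s, if anything falls off the work surface, if the arm or the gripper's body presses on something with over 40 N, if the wrist force passes 120 N, or if a joint passes its speed limit or range.

## Working session

There is one attempt and no reset: what is moved stays moved. The work goes in short steps, Python scripts to look and compute and a shell command to move; the robot and the scene stay as the last step left them, time stands still between calls to the robot, and variables do not carry over. Pictures are saved under pics/ and viewed, at most 10 in all, crops included, and the job is handed in when it is done.

```bash
ls; mkdir -p pics; cat > h.py <<'E'
import numpy as np,cv2,json
from scipy.spatial.transform import Rotation as R
from plant import manip
def Tt(o=None):
    o=o or manip.get_obs(); T=np.eye(4); T[:3,:3]=R.from_euler('xyz',o['eef_rot'],degrees=True).as_matrix(); T[:3,3]=o['ee_pos']; return T
def grab(n,save=None):
    o=manip.get_obs(); im,d=manip.get_image(n); c=manip.camera_model(n)
    T=c['T'] if 'T' in c else Tt(o)@np.array(c['mount'])
    if save: cv2.imwrite(save,im[:,:,::-1]); np.savez(save[:-4]+'.npz',im=im,d=d,T=T,K=c['camera_matrix'])
    return im,d,np.array(c['camera_matrix']),np.array(T)
def load(p):
    z=np.load(p); return z['im'],z['d'],z['K'],z['T']
def cloud(d,K,T):
    v,u=np.mgrid[:d.shape[0],:d.shape[1]]
    P=np.stack([(u-K[0,2])/K[0,0]*d,-(v-K[1,2])/K[1,1]*d,-d,np.ones_like(d)],-1)
    return (P@T.T)[...,:3]
E
python3 - <<'E'
from h import *
o=manip.get_obs();print(o)
for n in('top','side'):
    im,d,K,T=grab(n,f'pics/{n}0.png');print(n,K,T.round(3)); print({k:v for k,v in manip.camera_model(n).items() if k not in('camera_matrix','T')})
print(manip.camera_model('wrist'))
E
```

```text
pics
{'clock': 0.0, 'qpos': array([ 5.91007058e+01,  3.02780702e+01,  8.21588624e+01, -4.25083237e-04,
        6.76877629e+01, -1.02272694e+01]), 'joint_vel': array([-0.21200797,  0.0197152 ,  0.00536706,  0.01957865,  0.08025239,
       -0.03023033]), 'tau': array([ 2.57753672e-03, -4.42340040e+01, -1.78032643e+01, -1.09970740e-04,
        8.24453164e-03,  2.61090196e-05]), 'ee_pos': array([0.2202415 , 0.58415387, 0.24132944]), 'eef_rot': array([-1.79877216e+02, -2.17533988e-02,  1.59328114e+02]), 'ft_force': array([-0.25392462,  0.56253444, -0.16125492]), 'torque': array([-0.0005302 , -0.01034384,  0.03850529]), 'finger_force': 0.0, 'grip_width': 0.08559770770012083}
top [[457.13556661   0.         322.94222239]
 [  0.         457.13556661 203.10931324]
 [  0.           0.           1.        ]] [[-0.124  0.97  -0.209  0.217]
 [-0.992 -0.121  0.023 -0.071]
 [-0.003  0.21   0.978  1.574]
 [ 0.     0.     0.     1.   ]]
{}
side [[427.00164834   0.         319.2885279 ]
 [  0.         427.00164834 194.44815355]
 [  0.           0.           1.        ]] [[ 0.994  0.039 -0.105  0.381]
 [-0.109  0.538 -0.836 -1.275]
 [ 0.024  0.842  0.539  0.912]
 [ 0.     0.     0.     1.   ]]
{}
{'camera_matrix': array([[342.91548535,   0.        , 322.50691975],
       [  0.        , 342.91548535, 200.66705963],
       [  0.        ,   0.        ,   1.        ]]), 'mount': array([[-1.32934418e-04,  9.56238174e-01,  2.92589365e-01,
         7.55221198e-02],
       [ 9.99999813e-01,  3.01958828e-04, -5.32521628e-04,
        -5.38884103e-04],
       [-5.97567450e-04,  2.92589239e-01, -9.56238035e-01,
        -1.32822343e-01],
       [ 0.00000000e+00,  0.00000000e+00,  0.00000000e+00,
         1.00000000e+00]])}
```

View top.

View pics/top0.png

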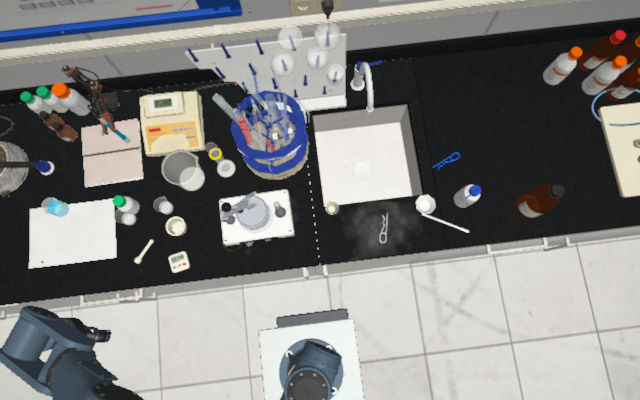

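View pics/side0.png

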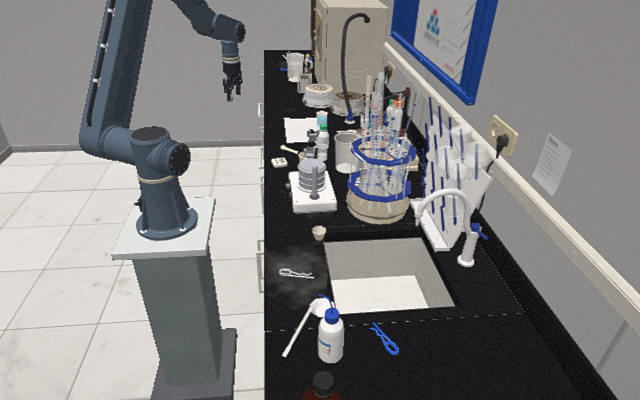

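The top view shows the shaker at about (257,217), its hinge side left (227,210) and clamp post right (280,212). The mortar is at (176,227), the timer at (179,262) and the crucible at (331,208). There are two clip shapes: a steel one at (383,229) and a blue one at (447,160). "5 mm steel wire" fits the steel one, which I'll confirm in an enlarged crop.

```bash
python3 - <<'E'
from h import *
t,s=cv2.imread('pics/top0.png'),cv2.imread('pics/side0.png')
f=lambda i,x,y,w,h:cv2.resize(i[y:y+h,x:x+w],(400,300),interpolation=cv2.INTER_CUBIC)
a=np.hstack([f(t,210,180,100,75),f(t,365,205,60,45)]);b=np.hstack([f(s,280,150,80,60),f(s,270,255,60,45)])
cv2.imwrite('pics/crop1.png',np.vstack([a,b]))
im,d,K,T=load('pics/top0.npz');P=cloud(d,K,T)
for u,v in[(383,229),(257,217),(280,212),(225,212),(245,205),(222,242),(294,235),(289,191),(221,197),(331,208),(383,242),(383,218)]:print((u,v),P[v,u].round(3))
E
```

```text
(383, 229) [ 0.435 -0.303  0.002]
(257, 217) [0.503 0.109 0.144]
(280, 212) [0.518 0.038 0.106]
(225, 212) [0.51  0.189 0.246]
(245, 205) [0.519 0.125 0.265]
(222, 242) [0.459 0.255 0.002]
(294, 235) [0.453 0.006 0.002]
(289, 191) [ 0.611  0.006 -0.001]
(221, 197) [0.617 0.245 0.009]
(331, 208) [ 0.532 -0.134 -0.001]
(383, 242) [ 0.39  -0.296  0.009]
(383, 218) [ 0.474 -0.309  0.001]
```

View pics/crop1.png

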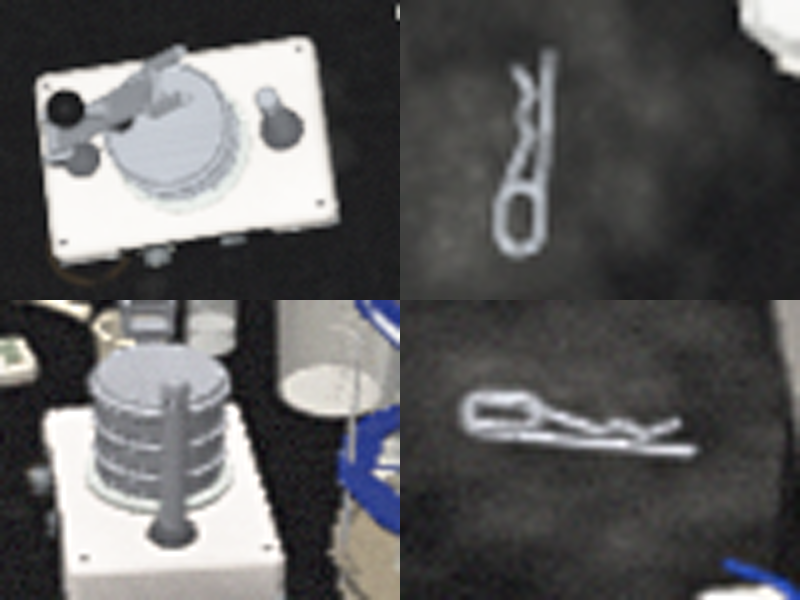

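The crop confirms it. The steel clip lies on the worktop with its coil toward the robot and its straight leg pointing away, with the bent leg on the left (+y). The blue clip is the look-alike. The bar is raised about 55°. Next: a coarse pose of the shaker and clip.

```bash
cat >> h.py <<'E'
def shaker(P,box):
    x0,x1,y0,y1=box
    m=(P[...,0]>x0)&(P[...,0]<x1)&(P[...,1]>y0)&(P[...,1]<y1)
    a=P[m&(abs(P[...,2]-.055)<.006)]
    r=cv2.minAreaRect((a[:,:2]*1000).astype(np.float32))
    l=P[m&(abs(P[...,2]-.147)<.005)]
    c=cv2.minEnclosingCircle((l[:,:2]*1000).astype(np.float32))
    return r,c,len(a),len(l),l[:,2].mean(),a[:,2].mean()
E
python3 - <<'E'
from h import *
for n in('top','side'):
    im,d,K,T=load(f'pics/{n}0.npz');P=cloud(d,K,T)
    print(n,shaker(P,(.4,.65,-.05,.3)))
    m=(P[...,0]>.45)&(P[...,0]<.6)&(P[...,1]>.0)&(P[...,1]<.3)&(P[...,2]>.155)
    a=P[m]; g=im[m].astype(int)
    k=a[(g.max(1)<60)]; print('knob',len(k),k.mean(0).round(3),k.min(0).round(3),k.max(0).round(3))
    pp=a[(a[:,1]<.07)];print('post',len(pp),np.median(pp,0).round(3),pp.max(0).round(3)) if len(pp) else 0
    b=a[(g.max(1)>60)&(a[:,1]>.07)];print('bar',len(b),b.min(0).round(3),b.max(0).round(3),b.mean(0).round(3))
    m=(P[...,0]>.36)&(P[...,0]<.5)&(P[...,1]>-.34)&(P[...,1]<-.27)&(im.min(-1)>110)
    a=P[m];print('clip',len(a),a.min(0).round(3),a.max(0).round(3),cv2.fitLine(a[:,:2].astype(np.float32),1,0,.01,.01).ravel())
E
```

```text
top (((520.7774047851562, 126.77063751220703), (164.9490966796875, 239.29440307617188), 2.0467588901519775), ((513.8273315429688, 120.17719268798828), 88.07616424560547), 1604, 522, np.float64(0.14698745065615487), np.float64(0.05497150064509023))
knob 64 [0.522 0.181 0.259] [0.51  0.144 0.227] [0.534 0.195 0.266]
post 45 [0.525 0.042 0.185] [0.535 0.051 0.192]
bar 364 [0.499 0.088 0.156] [0.547 0.223 0.308] [0.521 0.152 0.238]
clip 135 [ 0.387 -0.326 -0.009] [ 0.489 -0.283  0.019] [ 0.9549156  -0.29687744  0.44889206 -0.3096449 ]
side (((523.7249755859375, 118.22425079345703), (158.92994689941406, 238.88778686523438), 1.8874645233154297), ((527.27685546875, 121.66878509521484), 93.30406951904297), 727, 276, np.float64(0.1462837067708657), np.float64(0.0543595951907729))
knob 45 [0.524 0.149 0.228] [0.509 0.129 0.206] [0.538 0.181 0.261]
post 53 [0.528 0.033 0.174] [0.536 0.046 0.189]
bar 182 [0.503 0.08  0.155] [0.547 0.22  0.304] [0.525 0.148 0.23 ]
clip 155 [ 0.387 -0.329 -0.005] [ 0.488 -0.27   0.014] [ 0.9321046  -0.36218923  0.44460604 -0.31135055]
```

```bash
cat > go.py <<'E'
from h import *
import sys
# go.py x y z yaw : needed shift (40mm units, present tool axes) and turn about tool axes
x,y,z,yaw=map(float,sys.argv[1:5]); T=Tt()
d=T[:3,:3].T@(np.array([x,y,z])-T[:3,3])/.04
r=R.from_matrix(T[:3,:3].T@R.from_euler('xyz',[180,0,yaw],degrees=True).as_matrix()).as_rotvec(degrees=True)
o=manip.get_obs();print('shift',d.round(3),'n>=',np.ceil(np.linalg.norm(d)*40/41),'turn',r.round(2),'pos',o['ee_pos'].round(4),o['eef_rot'].round(2),'F',o['ft_force'].round(1),'t',round(o['clock'],2))
E
python3 -m jog '[[0,0,-0.55,0,0,7,1],[0,0,-0.55,0,0,7,1],[0,0,-0.55,0,0,7,1],[0,0,-0.55,0,0,7,1],[0,0,-0.55,0,0,7,1],[0,0,-0.55,0,0,7,1],[0,0,-0.55,0,0,7,1],[0,0,-0.55,0,0,7,1]]'; python3 go.py 0.522 0.08 0.42 92
```

```text
clock: 0.77
ee_pos: [0.2203, 0.5844, 0.4188]
eef_rot: [-179.9, 0.1, 103.0]
ft_force: [0.1, 0.3, 0.4]
grip_width: 0.0853
finger_force: 0.0
shift [-13.981   4.516  -0.02 ] n>= 15.0 turn [-0.05  0.06 10.98] pos [0.2203 0.5844 0.4188] [-1.7995e+02  6.0000e-02  1.0298e+02] F [0.1 0.3 0.4] t 0.77
```

```bash
python3 -m jog '[[-0.87,0.28,0,0,0,0,1],[-0.87,0.28,0,0,0,0,1],[-0.87,0.28,0,0,0,0,1],[-0.87,0.28,0,0,0,0,1],[-0.87,0.28,0,0,0,0,1],[-0.87,0.28,0,0,0,0,1],[-0.87,0.28,0,0,0,0,1],[-0.87,0.28,0,0,0,0,1]]'; python3 -m jog '[[-0.87,0.28,0,0,0,0,1],[-0.87,0.28,0,0,0,0,1],[-0.87,0.28,0,0,0,0,1],[-0.87,0.28,0,0,0,0,1],[-0.87,0.28,0,0,0,0,1],[-0.87,0.28,0,0,0,0,1],[-0.87,0.28,0,0,0,5.5,1],[-0.87,0.28,0,0,0,5.5,1]]';python3 -m jog '[[0,0,0,0,0,0,1],[0,0,0,0,0,0,1]]'; python3 go.py 0.522 0.08 0.42 92; python3 - <<'E'
from h import *
im,d,K,T=grab('wrist','pics/w1.png');P=cloud(d,K,T)
print(shaker(P,(.4,.65,-.05,.3)))
E
```

```text
clock: 1.43
ee_pos: [0.3722, 0.3328, 0.418]
eef_rot: [-180.0, 0.0, 103.3]
ft_force: [0.8, 0.1, 0.8]
grip_width: 0.0855
finger_force: 0.0
clock: 2.1
ee_pos: [0.5209, 0.081, 0.4178]
eef_rot: [-180.0, -0.0, 92.1]
ft_force: [-0.1, -0.2, -0.5]
grip_width: 0.0855
finger_force: 0.0
clock: 2.27
ee_pos: [0.5207, 0.0809, 0.4174]
eef_rot: [-179.9, -0.0, 92.1]
ft_force: [0.4, 0.7, 0.4]
grip_width: 0.0849
finger_force: 0.0
shift [-0.023  0.032 -0.065] n>= 1.0 turn [-0.11 -0.02  0.14] pos [0.5207 0.0809 0.4174] [-1.7989e+02 -2.0000e-02  9.2140e+01] F [0.4 0.7 0.4] t 2.27
(((521.9418334960938, 126.03783416748047), (161.40203857421875, 237.68109130859375), 1.40944242477417), ((524.2129516601562, 131.94378662109375), 89.52505493164062), 9709, 3174, np.float64(0.14743586221654087), np.float64(0.055489140857816636))
```

View pics/w1.png

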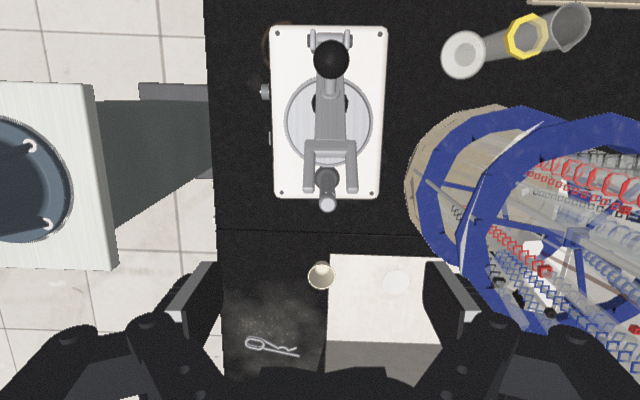

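The wrist view shows the shaker at (330,112), the knob at (331,58) and the fork open round (331,170). The clamp post top is at (328,203), with no hole visible from above. The clip is at (270,347). Next I'll fit the knob centre.

```bash
python3 - <<'E'
from h import *
from scipy.optimize import least_squares
im,d,K,T=load('pics/w1.npz');P=cloud(d,K,T)
v,u=np.mgrid[:400,:640]
m=((u-331)**2+(v-58)**2<15**2)&(im.max(-1)<80)&(P[...,2]>.22)
a=P[m]
s=least_squares(lambda c:np.linalg.norm(a-c,axis=1)-.015,[.52,.18,.25],loss='soft_l1',f_scale=.001);print('knob',len(a),s.x.round(4),s.cost)
for s in(1.4,2.0):
    Rz=R.from_euler('z',s,degrees=True).as_matrix();print(Rz@[0,-.085,0]+[.522,.126,.17],Rz@[0,.085,0]+[.522,.126,.159])
m=(abs(P[...,0]-.525)<.03)&(abs(P[...,1]-.041)<.03)&(abs(P[...,2]-.187)<.004);print('posttop',P[m].mean(0).round(4),m.sum())
m=(abs(P[...,0]-.52)<.04)&(P[...,1]>.05)&(P[...,1]<.2)&(P[...,2]>.24)&(im.max(-1)>80);print('bar top pts',P[m].max(0).round(3),P[m].min(0).round(3))
E
```

```text
knob 697 [0.5221 0.1841 0.2493] 0.0006899211709982473
[0.52407674 0.04102537 0.17      ] [0.51992326 0.21097463 0.159     ]
[0.52496646 0.04105178 0.17      ] [0.51903354 0.21094822 0.159     ]
posttop [0.526  0.042  0.1872] 238
bar top pts [0.548 0.198 0.55 ] [0.49  0.085 0.24 ]
```

```bash
python3 go.py 0.522 0.184 0.2415 91.7; python3 -m jog '[[0.86,0.04,0,0,0,0.4,1],[0.86,0.04,0,0,0,0,1],[0.86,0.04,0,0,0,0,1],[0,0,0.8,0,0,0,1],[0,0,0.9,0,0,0,1],[0,0,0.9,0,0,0,1],[0,0,0.9,0,0,0,1],[0,0,0.9,0,0,0,1]]'; python3 go.py 0.522 0.184 0.2415 91.7
```

```text
shift [2.539 0.16  4.404] n>= 5.0 turn [-0.11 -0.05  0.57] pos [0.52   0.0821 0.4176] [-1.7989e+02 -5.0000e-02  9.2270e+01] F [-0.7  0.  -0.3] t 2.32
clock: 2.98
ee_pos: [0.5198, 0.1879, 0.2413]
eef_rot: [180.0, -0.0, 92.1]
ft_force: [-0.2, 0.2, -0.7]
grip_width: 0.0855
finger_force: 0.0
shift [-0.098  0.052 -0.006] n>= 1.0 turn [ 0.03 -0.03  0.44] pos [0.5198 0.1879 0.2413] [ 1.7997e+02 -3.0000e-02  9.2140e+01] F [-0.2  0.2 -0.7] t 2.98
```

```bash
python3 -m jog '[[-0.09,0.05,0,0,0,0.4,-1],[0,0,0,0,0,0,-1],[0,0,0,0,0,0,-1],[0,0,0,0,0,0,-1],[0,0,0,0,0,0,-1],[0,0,0,0,0,0,-1],[0,0,0,0,0,0,-1],[0,0,0,0,0,0,-1]]' 25
```

```text
clock: 3.65
ee_pos: [0.5233, 0.1827, 0.2451]
eef_rot: [179.9, -0.0, 91.5]
ft_force: [-2.8, -0.3, 5.1]
grip_width: 0.0281
finger_force: 24.2
```

```bash
python3 -m jog '[[-0.16,0,0.055,0,0,0,-1],[-0.16,0,0.065,0,0,0,-1],[-0.145,0,0.075,0,0,0,-1],[-0.14,0,0.085,0,0,0,-1],[-0.13,0,0.09,0,0,0,-1],[-0.13,0,0.1,0,0,0,-1],[0,0,0,0,0,0,-1]]'; python3 -m jog '[[-0.12,0,0.11,0,0,0,-1],[-0.11,0,0.12,0,0,0,-1],[-0.1,0,0.125,0,0,0,-1],[-0.095,0,0.135,0,0,0,-1],[-0.09,0,0.155,0,0,0,-1],[-0.08,0,0.165,0,0,0,-1],[0,0,0,0,0,0,-1]]'; python3 go.py 0.524 0.126 0.189 91.7
```

```text
clock: 4.23
ee_pos: [0.5243, 0.1469, 0.2249]
eef_rot: [179.9, 0.1, 91.5]
ft_force: [-3.0, -2.7, 3.7]
grip_width: 0.0283
finger_force: 24.9
clock: 4.82
ee_pos: [0.5249, 0.123, 0.1906]
eef_rot: [-180.0, 0.1, 91.5]
ft_force: [-1.2, -3.8, -3.2]
grip_width: 0.028
finger_force: 25.5
shift [ 0.077 -0.021  0.04 ] n>= 1.0 turn [-0.02  0.08 -0.17] pos [0.5249 0.123  0.1906] [-1.7998e+02  8.0000e-02  9.1530e+01] F [-1.2 -3.8 -3.2] t 4.82
```

```bash
python3 -m jog '[[0,0,0.06,0,0,0,-1],[0,0,0.06,0,0,0,-1],[0,0,0,0,0,0,-1]]'; python3 -m jog '[[0,0,0.08,0,0,0,-1],[0,0,0.06,0,0,0,-1],[0,0,0,0,0,0,-1]]'
```

```text
clock: 5.07
ee_pos: [0.525, 0.1231, 0.1888]
eef_rot: [180.0, 0.1, 91.6]
ft_force: [-6.6, -5.5, 17.0]
grip_width: 0.0283
finger_force: 27.0
clock: 5.32
ee_pos: [0.525, 0.1238, 0.1847]
eef_rot: [179.9, 0.1, 91.6]
ft_force: [-9.3, -3.2, 25.6]
grip_width: 0.0282
finger_force: 29.1
```

```bash
python3 -m jog '[[0,0,0,0,0,0,1],[0,0,0,0,0,0,1],[0,0,0,0,0,0,1],[0,0,0,0,0,0,1],[0,0,-0.5,0,0,0,1],[0,0,-0.8,0,0,0,1],[0,0,-0.8,0,0,-7,1],[0,0,-0.8,0,0,-7,1]]'; python3 -m jog '[[0,0,0,0,0,-7.1,1],[0,0,0,0,0,-7.1,1],[0,0,0,0,0,-7.1,1],[0,0,0,0,0,-7.1,1],[0,0,0,0,0,-7.1,1],[0,0,0,0,0,-7.1,1],[0,0,0,0,0,-7.1,1],[0,0,0,0,0,-7.1,1]]'; python3 -m jog '[[0,0,0,0,0,-7.1,1],[0,0,0,0,0,-7.1,1],[0,0,0,0,0,-7.1,1],[0,0,0,0,0,-7.1,1],[0,0,0,0,0,-7.1,1],[0,0,0,0,0,-7.1,1]]';python3 go.py 0.458 0.01 0.221 205
```

```text
clock: 5.98
ee_pos: [0.5249, 0.1241, 0.2971]
eef_rot: [-179.9, -0.0, 105.9]
ft_force: [0.4, -0.1, 0.4]
grip_width: 0.0857
finger_force: 0.0
clock: 6.65
ee_pos: [0.5252, 0.1241, 0.296]
eef_rot: [180.0, -0.0, 162.7]
ft_force: [0.8, 0.1, -0.4]
grip_width: 0.0855
finger_force: 0.0
clock: 7.15
ee_pos: [0.5252, 0.1242, 0.296]
eef_rot: [180.0, -0.0, -154.7]
ft_force: [-0.1, -0.3, 0.0]
grip_width: 0.0855
finger_force: 0.0
shift [ 2.736 -1.865  1.876] n>= 4.0 turn [ 0.03 -0.03  0.28] pos [0.5252 0.1242 0.296 ] [ 1.7997e+02 -3.0000e-02 -1.5472e+02] F [-0.1 -0.3  0. ] t 7.15
```

```bash
python3 -m jog '[[0.68,-0.47,0,0,0,0,1],[0.68,-0.47,0,0,0,0,1],[0.68,-0.47,0,0,0,0,1],[0.68,-0.47,0,0,0,0,1],[0,0,0.9,0,0,0,1],[0,0,0.9,0,0,0,1]]'; python3 -m jog '[[0,0,0,0,-6.25,0,1],[0,0,0,0,-6.25,0,1],[0,0,0,0,-6.25,0,1],[0,0,0,0,-6.25,0,1],[0,0,0,0,0,0,1],[0,0,0,0,0,0,1]]'; python3 - <<'E'
from h import *
im,d,K,T=grab('wrist','pics/w2.png');P=cloud(d,K,T)
p=np.linalg.inv(T)@[.526,.0415,.17,1];u=K[0,2]+K[0,0]*p[0]/-p[2];v=K[1,2]-K[1,1]*p[1]/-p[2];print(u,v)
u=int(np.clip(u,60,579));v=int(np.clip(v,50,349))
c=cv2.resize(im[v-50:v+50,u-60:u+60],None,fx=4,fy=4,interpolation=cv2.INTER_CUBIC)
cv2.imwrite('pics/w2c.png',np.hstack([c,cv2.resize(im,(320,400))])[:,:,::-1]);print(u-60,v-50)
E
```

```text
clock: 7.65
ee_pos: [0.4597, 0.0081, 0.2257]
eef_rot: [-179.7, 0.3, -155.3]
ft_force: [0.4, -1.0, 0.3]
grip_width: 0.0853
finger_force: 0.0
clock: 8.15
ee_pos: [0.4606, 0.0141, 0.2291]
eef_rot: [-180.0, 23.5, -155.1]
ft_force: [1.0, 0.3, 0.6]
grip_width: 0.0853
finger_force: 0.0
318.50749734978376 269.56270277456224
258 219
```

View pics/w2c.png

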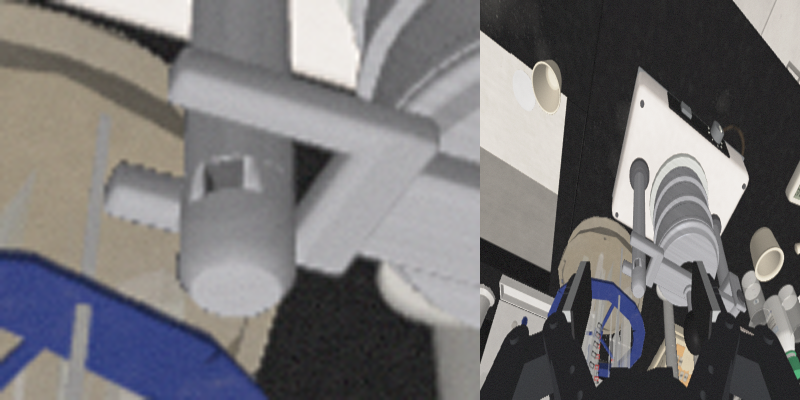

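The crop shows the bar down with the fork round the post. The hole mouth is at crop (229,175), which is full image (315,263), slightly left of the post's middle. I'll intersect that ray with the post cylinder.

```bash
python3 - <<'E'
from h import *
from scipy.optimize import least_squares
im,d,K,T=load('pics/w2.npz');P=cloud(d,K,T)
m=(abs(P[...,0]-.526)<.02)&(abs(P[...,1]-.042)<.02)&(P[...,2]>.174)&(P[...,2]<.184)
a=P[m];s=least_squares(lambda c:np.hypot(a[:,0]-c[0],a[:,1]-c[1])-.01,[.526,.042],loss='soft_l1',f_scale=.0005);print(len(a),'post axis',s.x.round(4),s.cost)
m2=(abs(P[...,0]-.526)<.02)&(abs(P[...,1]-.042)<.02)&(abs(P[...,2]-.187)<.0025);print('top',P[m2].mean(0).round(4),m2.sum())
c=s.x
for uc,vc in[(229,175),(226,175),(232,175),(203,180),(256,180)]:
    u,v=258+uc/4-.4,219+vc/4-.4
    r=T[:3,:3]@[(u-K[0,2])/K[0,0],-(v-K[1,2])/K[1,1],-1];o=T[:3,3]
    A=r[:2]@r[:2];w=o[:2]-c;B=w@r[:2];C=w@w-1e-4;D=B*B-A*C
    if D<0: print('miss');continue
    p=o+r*(-B-D**.5)/A
    print((uc,vc),p.round(4),'insertion heading',np.degrees(np.arctan2(*(c-p[:2])[::-1])).round(1))
z=P[...,2]; m=(abs(P[...,0]-.526)<.04)&(P[...,1]>.06)&(P[...,1]<.09)&(z>.155)&(z<.175);print('bar top z',np.median(z[m]).round(4))
print('shaker',shaker(P,(.4,.65,-.05,.3))[:2])
E
```

```text
348 post axis [0.5263 0.0404] 2.2200723263918406e-05
top [0.5235 0.0391 0.1872] 458
(229, 175) [0.5178 0.0351 0.1718] insertion heading 32.3
(226, 175) [0.5181 0.0347 0.1718] insertion heading 35.2
(232, 175) [0.5176 0.0355 0.1719] insertion heading 29.3
(203, 180) [0.5213 0.0318 0.1715] insertion heading 60.0
(256, 180) [0.5163 0.0394 0.1725] insertion heading 5.7
bar top z 0.164
shaker (((521.189453125, 124.52189636230469), (160.05979919433594, 237.26536560058594), 1.805369257926941), ((514.8232421875, 124.78321838378906), 95.16202545166016))
```

```bash
python3 -m jog '[[0,0,-0.5,0,6,0,1],[0,0,-0.5,0,6,0,1],[0,0,0,0,6,0,1],[0,0,0,0,5.5,0,1]]'; python3 -m jog '[[0.44,-0.9,0,0,0,0,1],[0.44,-0.9,0,0,0,0,1],[0.44,-0.9,0,0,0,0,1],[0.44,-0.9,0,0,0,0,1],[0.44,-0.9,0,0,0,0,1],[0.44,-0.9,0,0,0,0,1],[0.44,-0.9,0,0,0,0,1],[0.44,-0.9,0,0,0,0,1]]'; for i in 1 2 3; do python3 -m jog '[[0,0,0,0,0,7.1,1],[0,0,0,0,0,7.1,1],[0,0,0,0,0,7.1,1],[0,0,0,0,0,7.1,1],[0,0,0,0,0,7.1,1],[0,0,0,0,0,7.1,1],[0,0,0,0,0,7.1,1],[0,0,0,0,0,7.1,1]]'|grep rot; done; python3 go.py .455 -.31 .2 -5
```

```text
clock: 8.53
ee_pos: [0.4529, 0.0098, 0.2641]
eef_rot: [-179.8, 1.8, -154.9]
ft_force: [0.6, 0.1, -1.2]
grip_width: 0.0857
finger_force: 0.0
clock: 9.2
ee_pos: [0.4453, -0.3121, 0.2556]
eef_rot: [179.9, 1.7, -155.0]
ft_force: [0.5, 0.2, -0.2]
grip_width: 0.0854
finger_force: 0.0
eef_rot: [178.5, 0.8, 148.0]
eef_rot: [178.5, -0.8, 91.2]
eef_rot: [179.8, -1.7, 34.4]
shift [0.149 0.126 1.396] n>= 2.0 turn [-0.45 -1.72 39.4 ] pos [ 0.4458 -0.31    0.2556] [179.84  -1.73  34.4 ] F [ 0.1  0.9 -0.5] t 11.2
```

```bash
python3 -m jog '[[0,0,0.23,-0.1,-0.3,6.6,1],[0,0,0.23,-0.1,-0.3,6.6,1],[0,0,0.23,-0.1,-0.3,6.6,1],[0,0,0.23,-0.1,-0.3,6.6,1],[0.13,0.1,0.23,-0.1,-0.3,6.6,1],[0,0,0.23,0,-0.2,6.4,1],[0,0,0,0,0,0,1],[0,0,0,0,0,0,1]]'; python3 go.py .455 -.31 .2 -5;  python3 - <<'E'
from h import *
im,d,K,T=grab('wrist','pics/w3.png')
# rectify onto plane z=0.0025: 0.25mm/px, world x up, y left
S=.0003;W,H=360,520;x1,y1=.50,-.255
ij=np.array([[0,0],[W,0],[W,H],[0,H]],float)
w=np.c_[x1-ij[:,1]*S,y1-ij[:,0]*S,np.full(4,.0025),np.ones(4)]
p=(np.linalg.inv(T)@w.T).T
uv=np.c_[K[0,2]-K[0,0]*p[:,0]/p[:,2],K[1,2]+K[1,1]*p[:,1]/p[:,2]]
M=cv2.getPerspectiveTransform(uv.astype(np.float32),ij.astype(np.float32))
o=cv2.warpPerspective(im,M,(W,H),flags=cv2.INTER_CUBIC);cv2.imwrite('pics/w3r.png',np.hstack([o,cv2.resize(im,(416,260)).repeat(2,0)[:H] if 0 else np.vstack([cv2.resize(im,(416,260)),np.zeros((260,416,3),np.uint8)])])[:,:,::-1])
E
```

```text
clock: 11.87
ee_pos: [0.4522, -0.312, 0.1998]
eef_rot: [-179.9, -0.1, -4.5]
ft_force: [0.4, -0.7, 0.1]
grip_width: 0.0856
finger_force: 0.0
shift [ 0.067 -0.057 -0.004] n>= 1.0 turn [-0.07 -0.07  0.45] pos [ 0.4522 -0.312   0.1998] [-1.7993e+02 -7.0000e-02 -4.5500e+00] F [ 0.4 -0.7  0.1] t 11.87
```

View pics/w3r.png

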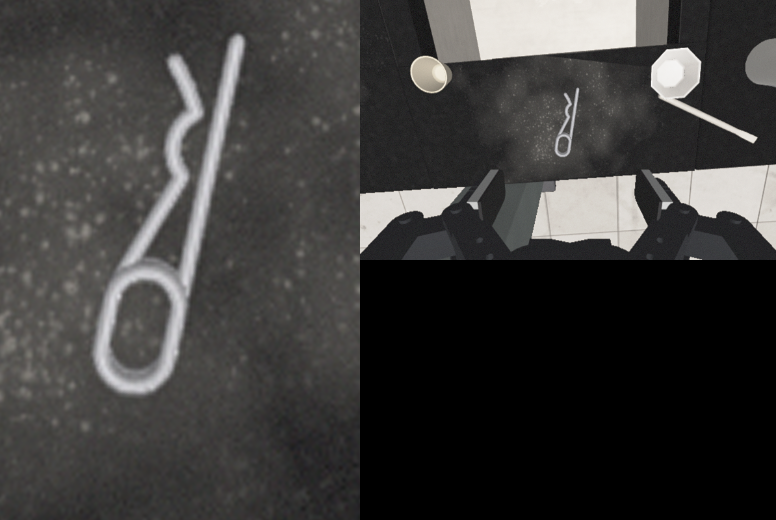

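The rectified view (0.3 mm/px) shows the clip tip at (238,38) and the coil middle at (141,325), giving a heading of −11.2°. Tip world ≈ (0.489,−0.326); coil middle ≈ (0.4025,−0.298).

```bash
python3 -m jog '[[-0.55,0,0.5,0,0,6.6,1],[-0.55,0,0.5,0,0,0,1],[0,0,0.9,0,0,0,1],[0,0,0.9,0,0,0,1],[0,0,0.5,0,0,0,1],[0,0,0,0,0,0,1]]'; python3 go.py .4025 -.298 .0125 -11.2
```

```text
clock: 12.42
ee_pos: [0.4069, -0.304, 0.0651]
eef_rot: [-179.6, 0.2, -11.3]
ft_force: [-0.6, 0.4, 0.5]
grip_width: 0.0853
finger_force: 0.0
shift [-0.133 -0.116  1.315] n>= 2.0 turn [-0.36  0.18 -0.13] pos [ 0.4069 -0.304   0.0651] [-179.64    0.18  -11.33] F [-0.6  0.4  0.5] t 12.42
```

```bash
python3 -m jog '[[-0.133,-0.116,0.4,-0.3,0.2,0,0],[0,0,0.4,0,0,0,0],[0,0,0.3,0,0,0,0],[0,0,0.15,0,0,0,0],[0,0,0.06,0,0,0,0],[0,0,0,0,0,0,0],[0,0,0,0,0,0,0]]' 50;  python3 go.py .4025 -.298 .0125 -11.2
```

```text
clock: 13.0
ee_pos: [0.4049, -0.3004, 0.0165]
eef_rot: [179.8, -0.4, -11.5]
ft_force: [-0.1, 0.2, 0.0]
grip_width: 0.0427
finger_force: 0.0
shift [-0.071 -0.047  0.1  ] n>= 1.0 turn [ 0.22 -0.43 -0.25] pos [ 0.4049 -0.3004  0.0165] [179.78  -0.43 -11.45] F [-0.1  0.2  0. ] t 13.0
```

```bash
python3 -m jog '[[-0.07,-0.04,0.09,0.2,-0.4,0,0],[0,0,0,0,0,0,0],[0,0,0,0,0,0,-1],[0,0,0,0,0,0,-1],[0,0,0,0,0,0,-1],[0,0,0,0,0,0,-1],[0,0,0,0,0,0,-1],[0,0,0,0,0,0,-1]]' 60;  python3 go.py .4025 -.298 .0125 -11.2
```

```text
clock: 13.67
ee_pos: [0.4019, -0.2977, 0.0123]
eef_rot: [-180.0, 0.0, -11.5]
ft_force: [-1.2, 0.2, 6.6]
grip_width: 0.0231
finger_force: 59.0
shift [ 0.017  0.005 -0.004] n>= 1.0 turn [-0.05  0.04 -0.29] pos [ 0.4019 -0.2977  0.0123] [-1.7995e+02  4.0000e-02 -1.1490e+01] F [-1.2  0.2  6.6] t 13.67
```

```bash
python3 -m jog '[[0,0,-0.3,0,0,0,-1],[0,0,-0.8,0,0,0,-1],[0,0,-0.9,0,0,0,-1],[0,0,-0.9,0,0,0,-1],[0,0,-0.9,0,0,0,-1],[0,0,-0.9,0,0,0,-1],[0,0,0,0,0,0,-1],[0,0,0,0,0,0,-1]]';  python3 - <<'E'
from h import *
im,d,K,T=grab('wrist','pics/w4.png');P=cloud(d,K,Tt()@np.array(manip.camera_model('wrist')['mount']))
t=Tt();Q=(P-t[:3,3])@t[:3,:3]
m=(d>0)&(abs(Q[...,2]-.008)<.012)&(Q[...,0]>.025)&(Q[...,0]<.12)&(abs(Q[...,1])<.05)
a=Q[m];print(len(a),a.min(0).round(4),a.max(0).round(4))
for x in np.arange(.03,.105,.01):
    s=a[abs(a[:,0]-x)<.004];s2=s[s[:,1]>np.max(s[:,1])-.006] if len(s) else s
    if len(s): print(x.round(3),len(s),s2.mean(0).round(4),s[:,1].min().round(4),s[:,1].max().round(4))
cv2.imwrite('pics/w4c.png',cv2.resize(im[100:400,160:480],None,fx=2,fy=2)[:,:,::-1])
E
```

```text
clock: 14.33
ee_pos: [0.4029, -0.2988, 0.2019]
eef_rot: [179.9, -0.2, -11.5]
ft_force: [0.2, 0.3, -0.5]
grip_width: 0.0227
finger_force: 59.0
4018 [ 0.025  -0.0092  0.004 ] [0.0926 0.0127 0.0097]
0.03 432 [0.03   0.0101 0.0067] -0.0073 0.0127
0.04 455 [0.0401 0.0099 0.0067] -0.0037 0.0124
0.05 501 [0.0501 0.0101 0.0066] -0.0036 0.0126
0.06 510 [0.06   0.0099 0.0066] -0.0044 0.0123
0.07 584 [0.0701 0.0099 0.0067] -0.0042 0.0125
0.08 565 [0.08   0.0099 0.0066] -0.0092 0.0125
0.09 223 [0.089  0.0099 0.0067] 0.0076 0.0124
```

View pics/w4c.png

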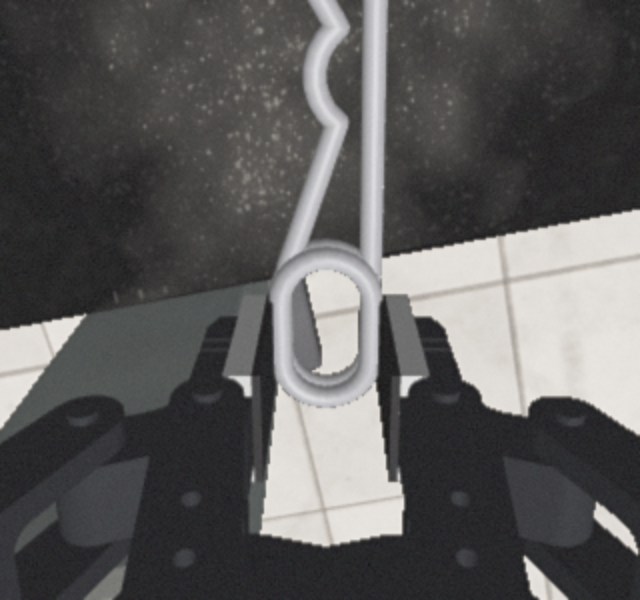

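The leg is held parallel to tool x at tool y = +9.9 mm, with the tip at tool x ≈ 93 mm. Now I'll turn to heading 32.5° and go above the pre-insertion spot.

```bash
python3 -m jog '[[0,0,-0.43,0,0,-6.3,-1],[0,0,-0.43,0,0,-6.3,-1],[0,0,-0.43,0,0,-6.3,-1],[0,0,-0.43,0,0,-6.3,-1],[0,0,-0.43,0,0,-6.3,-1],[0,0,-0.43,0,0,-6.3,-1],[0,0,-0.43,0,0,-6.2,-1],[0,0,0,0,0,0,-1]]' 80|grep rot;python3 go.py .4322 -.0073 .32 32.5
```

```text
eef_rot: [180.0, -0.0, 32.6]
shift [ 4.546 -5.743  0.024] n>= 8.0 turn [ 0.04 -0.02  0.11] pos [ 0.4028 -0.2988  0.3211] [ 1.7996e+02 -2.0000e-02  3.2610e+01] F [-0.1 -0.   0.1] t 15.05
```

```bash
python3 -m jog '[[0.57,-0.72,0,0,0,0,-1],[0.57,-0.72,0,0,0,0,-1],[0.57,-0.72,0,0,0,0,-1],[0.57,-0.72,0,0,0,0,-1],[0.57,-0.72,0,0,0,0,-1],[0.57,-0.72,0,0,0,0,-1],[0.57,-0.72,0,0,0,0,-1],[0.56,-0.70,0,0,0,0,-1]]' 80|grep rot;python3 -m jog '[[0,0,0,0,0,0,-1],[0,0,0,0,0,0,-1],[0,0,0,0,0,0,-1]]' >/dev/null;python3 go.py .4322 -.0073 .32 32.5
cat >meas.py <<'E'
from h import *
from scipy.optimize import least_squares
import sys
im,d,K,T=grab('wrist',sys.argv[1]);t=Tt();P=cloud(d,K,T)
Q=(P-t[:3,3])@t[:3,:3]
m=(d>0)&(abs(P[...,2]-.187)<.002)&(abs(P[...,0]-.526)<.02)&(abs(P[...,1]-.041)<.02)
a=Q[m];(cx,cy),r=cv2.minEnclosingCircle((a[:,:2]*1000).astype(np.float32))
c=a.mean(0);print('post top tool',len(a),c.round(4),'circle',round(cx,1),round(cy,1),round(r,1),'world',P[m].mean(0).round(4))
zt=c[2]
m=(d>0)&(abs(Q[...,2]-.008)<.008)&(Q[...,0]>.045)&(Q[...,0]<.1)&(Q[...,1]>.006)&(Q[...,1]<.016)
l=Q[m];print('leg',len(l),np.polyfit(l[:,0],l[:,1],1).round(4),l.mean(0).round(4),'tip x',l[:,0].max().round(4))
E
python3 meas.py pics/w5.png
```

```text
eef_rot: [-179.7, 0.2, 32.3]
shift [ 0.004  0.027 -0.026] n>= 1.0 turn [-0.21  0.16 -0.03] pos [ 0.4315 -0.0065  0.319 ] [-1.7979e+02  1.6000e-01  3.2470e+01] F [-0.3  0.  -0.7] t 15.97
post top tool 403 [0.1063 0.0085 0.1316] circle 105.5 10.7 9.9 world [0.5256 0.0428 0.1875]
leg 1542 [-0.0052  0.0089] [0.0698 0.0085 0.0071] tip x 0.0928
```

```bash
for i in 1 2 3 4 5; do python3 meas.py pics/w6.png; done; python3 go.py .4322 -.0073 .32 32.5
```

```text
post top tool 430 [0.1062 0.0084 0.132 ] circle 105.5 10.1 9.9 world [0.5257 0.0425 0.1874]
leg 1544 [-0.0054  0.0092] [0.0698 0.0088 0.0071] tip x 0.0927
post top tool 445 [0.1062 0.0082 0.1323] circle 105.6 9.9 9.9 world [0.5258 0.0424 0.1875]
leg 1539 [-0.0054  0.0094] [0.0697 0.009  0.007 ] tip x 0.0927
post top tool 431 [0.1058 0.0082 0.1325] circle 105.5 9.7 9.9 world [0.5256 0.0421 0.1875]
leg 1544 [-0.0045  0.0095] [0.0697 0.0092 0.0069] tip x 0.0926
post top tool 434 [0.1057 0.008  0.1327] circle 105.3 9.5 9.9 world [0.5256 0.0423 0.1875]
leg 1541 [-0.0044  0.0097] [0.0698 0.0093 0.0069] tip x 0.0927
post top tool 441 [0.1058 0.0081 0.1329] circle 105.5 9.7 9.8 world [0.5257 0.0424 0.1875]
leg 1535 [-0.0043  0.0097] [0.0698 0.0094 0.0069] tip x 0.0926
shift [ 0.004 -0.005  0.011] n>= 1.0 turn [-0.1   0.02 -0.14] pos [ 0.4322 -0.0076  0.3204] [-1.799e+02  2.000e-02  3.236e+01] F [ 0.9  0.6 -0.9] t 16.27
```

```bash
python3 -m jog '[[-0.3,0.007,0.6,0,0,0,-1],[0,0,0.9,0,0,0,-1],[0,0,0.9,0,0,0,-1],[0,0,0.7,0,0,0,-1],[0,0,0.4,0,0,0,-1],[0,0,0,0,0,0,-1],[0,0,0,0,0,0,-1],[0,0,0,0,0,0,-1]]';python3 go.py .4221 -.014 .1795 32.4
```

```text
clock: 16.93
ee_pos: [0.4231, -0.0137, 0.1816]
eef_rot: [180.0, -0.1, 32.5]
ft_force: [0.8, 0.1, -0.1]
grip_width: 0.0222
finger_force: 82.6
shift [-0.025 -0.006  0.051] n>= 1.0 turn [ 0.01 -0.08  0.06] pos [ 0.4231 -0.0137  0.1816] [ 1.7999e+02 -8.0000e-02  3.2460e+01] F [ 0.8  0.1 -0.1] t 16.93
```

```bash
python3 -m jog '[[0.1,0,0.045,0,0,0,-1],[0.1,0,0,0,0,0,-1],[0.1,0,0,0,0,0,-1],[0.05,0,0,0,0,0,-1],[0.05,0,0,0,0,0,-1],[0,0,0,0,0,0,-1]]';python3 -m jog '[[0.05,0,0,0,0,0,-1],[0.05,0,0,0,0,0,-1],[0,0,0,0,0,0,-1]]'; python3 go.py .4322 -.0073 .1795 32.4
```

```text
clock: 17.43
ee_pos: [0.4364, -0.0045, 0.1792]
eef_rot: [-180.0, -0.0, 32.5]
ft_force: [-0.1, -0.4, -1.0]
grip_width: 0.0223
finger_force: 82.6
clock: 17.68
ee_pos: [0.4402, -0.0024, 0.1791]
eef_rot: [-180.0, -0.1, 32.5]
ft_force: [2.3, -1.0, -1.1]
grip_width: 0.022
finger_force: 82.6
shift [-0.234 -0.005 -0.012] n>= 1.0 turn [-0.   -0.11  0.08] pos [ 0.4402 -0.0024  0.1791] [-1.800e+02 -1.100e-01  3.248e+01] F [ 2.3 -1.  -1.1] t 17.68
```

The tip is past the surface with almost no force, so it is in the hole. Advancing gently.

```bash
python3 -m jog '[[0.06,0,0,0,0,0,-1],[0.06,0,0,0,0,0,-1],[0.06,0,0,0,0,0,-1],[0,0,0,0,0,0,-1]]';python3 -m jog '[[0.06,0,0,0,0,0,-1],[0.06,0,0,0,0,0,-1],[0.06,0,0,0,0,0,-1],[0,0,0,0,0,0,-1]]'; python3 go.py .4322 -.0073 .1795 32.4
```

```text
clock: 18.02
ee_pos: [0.4462, 0.0016, 0.179]
eef_rot: [-180.0, -0.1, 32.5]
ft_force: [2.8, -0.9, 0.4]
grip_width: 0.0218
finger_force: 82.6
clock: 18.35
ee_pos: [0.4522, 0.0056, 0.179]
eef_rot: [-180.0, -0.1, 32.5]
ft_force: [3.9, -2.1, -1.1]
grip_width: 0.0222
finger_force: 82.6
shift [-0.595  0.002 -0.013] n>= 1.0 turn [-0.03 -0.1   0.1 ] pos [0.4522 0.0056 0.179 ] [-1.7997e+02 -1.0000e-01  3.2500e+01] F [ 3.9 -2.1 -1.1] t 18.35
```

```bash
python3 -m jog '[[0.05,0.015,0,0,0,0,-1],[0.05,0,0,0,0,0,-1],[0.05,0,0,0,0,0,-1],[0,0,0,0,0,0,-1]]';python3 -m jog '[[0.05,0,0,0,0,0,-1],[0.05,0,0,0,0,0,-1],[0.05,0,0,0,0,0,-1],[0,0,0,0,0,0,-1]]'; python3 go.py .4322 -.0073 .1795 32.4
```

```text
clock: 18.68
ee_pos: [0.4565, 0.0084, 0.1788]
eef_rot: [-179.9, 0.0, 32.5]
ft_force: [1.3, -4.5, -0.2]
grip_width: 0.0221
finger_force: 82.6
clock: 19.02
ee_pos: [0.46, 0.0114, 0.1785]
eef_rot: [-179.8, 0.2, 32.5]
ft_force: [-1.8, -4.4, 1.3]
grip_width: 0.0219
finger_force: 82.8
shift [-0.836  0.02  -0.021] n>= 1.0 turn [-0.2   0.2   0.14] pos [0.46   0.0114 0.1785] [-179.8     0.2    32.54] F [-1.8 -4.4  1.3] t 19.02
```

```bash
for k in 1 2; do python3 -m jog '[[0.04,0,0,0,0,0,-1],[0.04,0,0,0,0,0,-1],[0.04,0,0,0,0,0,-1],[0,0,0,0,0,0,-1]]'|grep force; python3 go.py .4322 -.0073 .1795 32.4; done
```

```text
ft_force: [1.7, -1.1, 0.6]
finger_force: 82.7
shift [-0.981  0.015 -0.019] n>= 1.0 turn [-0.16  0.05  0.11] pos [0.465  0.0143 0.1787] [-1.7984e+02  5.0000e-02  3.2510e+01] F [ 1.7 -1.1  0.6] t 19.35
ft_force: [1.9, 0.1, -0.6]
finger_force: 82.6
shift [-1.134  0.007 -0.018] n>= 2.0 turn [-0.11 -0.09  0.11] pos [0.4703 0.0173 0.1789] [-1.7989e+02 -9.0000e-02  3.2510e+01] F [ 1.9  0.1 -0.6] t 19.68
```

```bash
python3 -m jog '[[0.03,0,0,0,0,0,-1],[0.03,0,0,0,0,0,-1],[0,0,0,0,0,0,-1]]'|grep force; python3 go.py .4322 -.0073 .1795 32.4; python3 - <<'E'
from h import *
im,d,K,T=grab('wrist','pics/w7.png')
cv2.imwrite('pics/w7c.png',cv2.resize(im[130:400,200:460],None,fx=2.2,fy=2.2,interpolation=cv2.INTER_CUBIC)[:,:,::-1])
E
```

```text
ft_force: [0.7, -1.4, 0.0]
finger_force: 82.6
shift [-1.178  0.006 -0.017] n>= 2.0 turn [-0.11 -0.01  0.12] pos [0.4718 0.0182 0.1788] [-1.7989e+02 -1.0000e-02  3.2520e+01] F [ 0.7 -1.4  0. ] t 19.93
```

View pics/w7c.png

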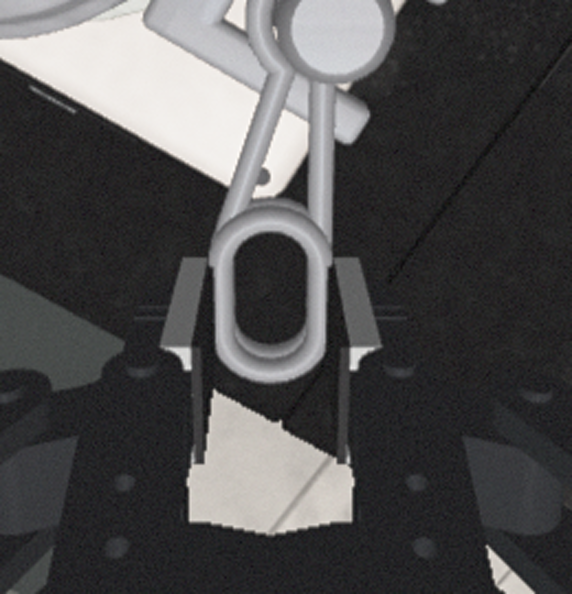

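The bow of the bent leg is closed round the post, which sits at crop (340,30), and the forces are near zero. Releasing and retreating upward.

```bash
python3 -m jog '[[0,0,0,0,0,0,0],[0,0,0,0,0,0,0],[0,0,0,0,0,0,0],[0,0,0,0,0,0,0],[0,0,-0.2,0,0,0,0],[0,0,-0.4,0,0,0,0],[0,0,-0.7,0,0,0,0],[0,0,-0.7,0,0,0,0]]'; python3 -m jog '[[-0.5,0,-0.7,0,0,0,0],[-0.5,0,-0.7,0,0,0,0],[0,0,0,0,0,0,0],[0,0,0,0,0,0,0]]'; python3 - <<'E'
from h import *
im,d,K,T=grab('wrist','pics/w8.png');P=cloud(d,K,T)
m=(abs(P[...,0]-.526)<.05)&(P[...,1]>.06)&(P[...,1]<.075)&(abs(P[...,2]-.163)<.006);print('bar top',np.median(P[m],0).round(4))
g=grab('side')[0]
cv2.imwrite('pics/w8c.png',np.hstack([cv2.resize(im[0:200,220:420],(500,500),interpolation=cv2.INTER_CUBIC),cv2.resize(g[150:250,280:340],(300,500),interpolation=cv2.INTER_CUBIC)])[:,:,::-1])
E
```

```text
clock: 20.65
ee_pos: [0.4709, 0.0179, 0.2596]
eef_rot: [-179.8, 0.1, 32.5]
ft_force: [0.9, -0.8, 0.9]
grip_width: 0.0426
finger_force: 0.0
clock: 20.98
ee_pos: [0.4384, -0.0042, 0.3168]
eef_rot: [179.9, -0.2, 32.4]
ft_force: [-0.9, -0.3, -0.3]
grip_width: 0.0428
finger_force: 0.0
bar top [0.5242 0.0669 0.1641]
```

View pics/w8c.png

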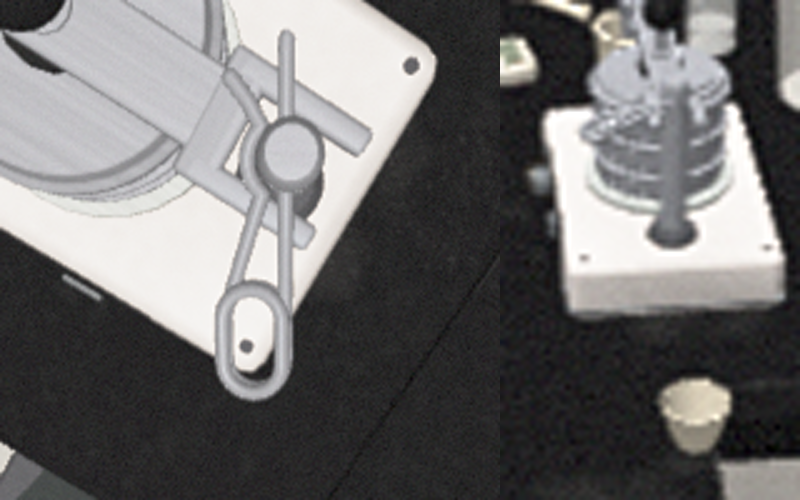

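The picture shows the clip through the post, with the leg tip out beyond it at (287,35) and the bow closed round the post at (290,155). The fork is round the post, the crucible is undisturbed, and the robot is clear. Handing in.

```bash
python3 -c "
from plant import manip
print(manip.job_done())"
```

```text
the job is handed in; nothing more can be done
None
```

I lowered the clamp bar onto the sieve stack and locked it with the steel R-clip through the clamp post, then handed the job in at about 21 s; I haven't seen a verdict.

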